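# Close and pin the ingot mould, and hold it shut for the pour

### The job

Get the silver mould ready for the pour: swing its open half shut, then take the locking pin out of the wooden punch block and push it down through the lined-up eyes until its collar sits on the top eye. Then grip the mould's two wooden handles together from above, one finger on the outside of each, and squeeze them firmly; finish while still holding them squeezed, with the pin in and the halves pressed shut. Leave the two doming punches, the dark ring flask and the steel bowl where they are.

Things in the scene. Friction and masses are not known exactly. Their poses are not given: they have to be found in the camera images.
- mould: Upright iron book mould, fixed to the bench on a 12 mm board (x -145 to 45, y -60 to 100 mm). Origin: on the upright hinge axis at bench level; -x runs along the parting plane from hinge to the free end (eyes, handles), z up. The fixed half is on the +y side: x -108 to -8, y 0 to 22, z 20 to 86 mm; the swinging half mirrors it. Pouring mouth on top
- swing_half (a joint): Angle of the swinging half (rad): 0 = shut against a stop; starts 0.45 to 0.95 open. Positive turns about +z (up): its free end swings out to the mould's -y side. Hinge friction 0.25 N m: about 1.2 N at the handle moves it, and it stays where it is left
- fixed_handle: Turned wooden handle of the fixed half, level, 18 mm thick, 110 mm long along the mould's x, on a steel rod. Origin: its middle, at (-220, +16, 40) mm in the mould's frame; free space all round it beyond the board
- swing_handle: The same handle on the swinging half. Origin: its middle, 40 mm up, at (-220, -16, 40) mm in the mould's frame when shut (221 mm from the hinge axis); its axes turn with the half. When shut the two handles lie side by side with a 14 mm gap, 50 mm over their outsides
- eye_top (a point): Mouth centre of the top eye, at (-122, 0, 89) mm in the mould's frame. The eyes are three steel lugs one above the other at the free end, 27 x 24 mm, 8 mm thick, each with an upright 12 mm through hole: lower z 62 to 70 (fixed half), middle z 71.5 to 79.5 (swinging half), top z 81 to 89 (fixed half). Free space below for the pin
- eye_swing (a point): Centre of the upper mouth of the middle eye, on the swinging half: straight below eye_top (9.5 mm lower) when the mould is shut
- pin: Loose steel locking pin, upright, 70 g, 78 mm long: 10 mm shank 42 long with tapered nose (5 mm at its end, full 11 mm up), flat collar 26 across (z 42 to 46), ringed dark cylinder grip 18 across (z 46 to 78). Origin: nose end; z up. Starts in any one of the block's holes, collar on the block, origin 8 mm, top 86 mm above the bench. Seated, its origin is 42 mm below eye_top
- punch_block: Fixed hardwood block 180 x 60 x 50 mm high; origin: centre of its underside; three upright 12 mm holes, 46 mm deep, in a row along its x at -60, 0 and +60 mm
- punch_big: Loose steel doming punch standing in another hole of the block: 10 mm rod with a 22 mm ball at its top, 94 mm above the bench. Leave alone. Origin: foot of the rod, 4 mm above the bench
- punch_small: The same with a 17 mm ball, its top 89 mm above the bench. Leave alone. Origin: foot of the rod
- flask: Loose dark cylinder with a pale top, 40 mm across, 60 mm high. Leave alone. Origin: centre of its underside
- bowl: Loose shiny steel bowl, 120 mm across, 45 mm high. Leave alone. Origin: centre of its underside
Mind the look-alikes: they are no part of the job. What is shaped like the pin but blue or pink is not meant.

How it is judged:
By the outcome, as a careful person would: the job done as asked, in the order asked, and still so for the second after the job is handed in, while the arm keeps its last pose, push and grip.
It also fails if it takes over 61 s, if anything falls off the work surface, if the arm or the gripper's body presses on something with over 40 N, if the wrist force passes 120 N, or if a joint passes its speed limit or range.

### The arm

A 6-joint arm with a two-finger parallel gripper is mounted at the origin on the work surface. World frame = base frame: x ahead of the robot, y to its left, z up, the work surface at z = 0. Lengths are in mm, angles in degrees, forces in N, time in s.
With the tool pointing down it reaches from about 300 to 850 mm from the base axis. Payload 4.2 kg.
Tool frame: the origin (TCP) lies between the finger pads, 19 mm behind the fingertips; this is the grasp point; z points along the fingers, y is the direction in which the jaws open and shut (so a half turn about z gives the same grasp; the last joint's range is limited). The gripper opens to 91 mm and grips with 3 to 60 N. Pads are 32 mm wide; open, the fingers measure 118 mm over their backs; the gripper's body (76 mm by 178 mm) begins 60 mm behind the grasp point.
Start: joints at [66.692, 18.312, 89.639, -0, 72.044, -1.146], TCP at [216.908, 532.534, 232.776] pointing down, gripper open.
Joint ranges: [-177.97, 177.97], [-48.28, 115.42], [12.27, 149.76], [-77.06, 257.06], [2.81, 150.46], [-146.56, 146.56]. Speed limits (degrees/s): [147.25, 147.25, 180, 180, 180, 180].

### API

Orientations are given as [roll, pitch, yaw] about the fixed x, y, z axes, in that order (R = Rz(yaw) Ry(pitch) Rx(roll)).
In Python, from workcell import telemetry, viewer, job_done gives the robot as it stands. The module is installed in compiled form; this text tells all that it offers.
- The arm moves only by the shell command python3 -m jog 'ROWS' [FORCE]. ROWS is JSON, a list of rows, each a list of 3 entries, a list of its own where there are three numbers: the shift along the tool's x, y, z in cm, then the turn about the tool's z in degrees, then the opening, from 0 (shut) to 1 (fully open). A call has 1 to 10 rows; each row shifts and turns the pose as measured when the row begins, along the tool's axes as they then stand; what a row does not reach is not made up. A row lasts 1/8 s, in which the tool goes at most 62.5 mm and 10.7 degrees, less where a joint would pass 70% of its speed; a pose out of reach is approached as far as the arm can. A call is refused whole if a number of a shift passes 6.25 or a number of a turn 10.7, either way. A call with a gripper value outside its range is refused whole. The fingers move at their own pace and stop on an object; FORCE is the grip in N (left out, the last holds). Time passes only in rows, so rows that do not move let the fingers close. It gives the time, the measured TCP pose, the force and the opening at its end, in the units of the state.
- telemetry.state(): the state, without advancing time (a new reading comes with each control period).
- viewer.grab_frame(name): name is "scene" or "side" or "wrist"; returns a dict with "color" (400x640x3 uint8, red, green, blue), "K" (3x3 intrinsics, pixels), "rvec" (rotation vector, rad) and "tvec" (3), from world to camera coordinates, as OpenCV has them. Camera axes: x right, y down, z forward; pixel columns grow to the right and rows downward; lengths in mm; the calibration is good to about 2 mm. A picture is of the moment at which its call begins. There is no depth.
- job_done(): hands the job in, once; it reports no verdict.
The state is a dict: "time_s": time; "qpos": joint angles; "qvel": joint speeds; "effort": joint torques, N m; "ee_pos": TCP position; "ee_rot": TCP orientation; "force": force on the tool from outside, world axes, zero at the start; "torque": the same for the moment, N m; "gripper_width": finger opening in mm.
Only numpy, scipy, OpenCV 4.12 (cv2) and the standard library are available. Lean on these libraries where they do the work, as an engineer would, in place of code of your own. Each camera call takes 0.05 s, during which the arm holds its last target. There are 200 camera calls.

## Working session

There is one attempt and no reset: what is moved stays moved. The work goes in short steps, Python scripts to look and compute and a shell command to move; the robot and the scene stay as the last step left them, time stands still between calls to the robot, and variables do not carry over. Pictures are saved under pics/ and viewed, about 8 in all and at most 12, crops included, and the job is handed in when it is done.

```bash
mkdir -p pics; cat > h.py <<'E'
import numpy as np, cv2
from workcell import telemetry, viewer
def grab(n, save=None):
    f=viewer.grab_frame(n)
    if save: cv2.imwrite('pics/'+save, f['color'][:,:,::-1])
    return f
def ray(f,px):
    R,_=cv2.Rodrigues(np.array(f['rvec'],float)); t=np.array(f['tvec'],float).ravel()
    d=R.T@np.linalg.inv(f['K'])@np.array([px[0],px[1],1.]); return -R.T@t, d/np.linalg.norm(d)
def onz(f,px,z):
    c,d=ray(f,px); return c+d*(z-c[2])/d[2]
def tri(rs):
    A=np.zeros((3,3));b=np.zeros(3)
    for c,d in rs:
        P=np.eye(3)-np.outer(d,d);A+=P;b+=P@c
    x=np.linalg.solve(A,b); return x,[float(np.linalg.norm((np.eye(3)-np.outer(d,d))@(x-c))) for c,d in rs]
def proj(f,p):
    return cv2.projectPoints(np.array(p,float).reshape(-1,3),np.array(f['rvec'],float),np.array(f['tvec'],float),np.array(f['K'],float),None)[0].reshape(-1,2)
E
python3 - <<'E'
from h import *
import pickle
fs={n:grab(n,n+'0.png') for n in('scene','side','wrist')}
pickle.dump(fs,open('f0.pkl','wb'))
for n,f in fs.items(): print(n,ray(f,(320,200)),f['K'][0,0])
a=fs['scene']['color'];b=fs['side']['color']
s=telemetry.state();print(s['ee_pos'],s['ee_rot'],s['gripper_width'],s['force'],s['time_s'])
E
```

```text
scene (array([1177.83805518, -716.0646081 ,  718.38714323]), array([-0.52895149,  0.63673035, -0.56105684])) 399.53301903484487
side (array([221.38469256, 567.44836645, 876.37441791]), array([ 0.34031058, -0.5295393 , -0.77703079])) 448.33762263343243
wrist (array([142.36441866, 562.55014308, 383.51221459]), array([ 0.26124511, -0.11380449, -0.95854031])) 290.4002209995683
[216.77586157 532.20459147 232.11782182] [-1.79923567e+02 -1.03420681e-03  1.57837820e+02] 91.05868018104188 [ 0.19315686  0.30504446 -0.49596933] 0.15
```

View pics/scene0.png

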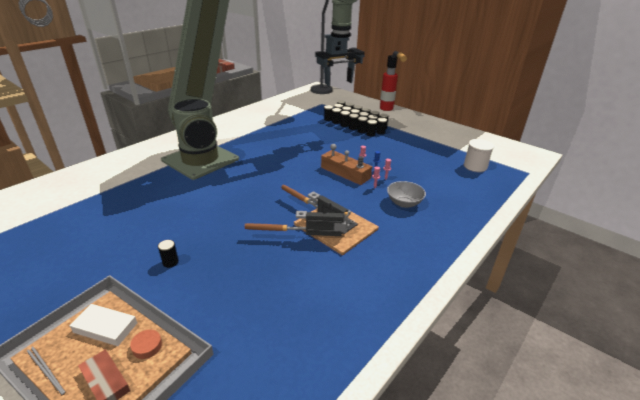

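View pics/side0.png

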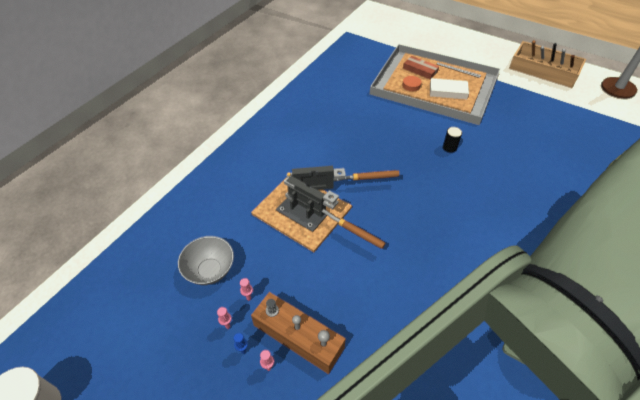

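Scene: mould near (320,225), block (346,167), bowl (405,195), flask (168,253). Side: mould (305,195), block (298,332), bowl (206,260), flask (453,139). Pin candidates in side: dark-topped thing in the block (271,306), punches (297,322) and (323,338), pink ones (246,288), (224,317) and (266,360), blue (240,342). I'll check these in one close crop.

```bash
python3 - <<'E'
import cv2,numpy as np
s=cv2.imread('pics/side0.png');c=cv2.imread('pics/scene0.png')
def cr(i,x,y,w,h): return cv2.resize(i[y:y+h,x:x+w],(400,300),interpolation=cv2.INTER_CUBIC)
a=cr(s,240,285,112,84);b=cr(s,245,145,160,120);d=cr(c,310,130,88,66);e=cr(c,240,175,144,108)
cv2.imwrite('pics/comp1.png',np.vstack([np.hstack([a,b]),np.hstack([d,e])]))
E
```

```text
(no output)
```

View pics/comp1.png

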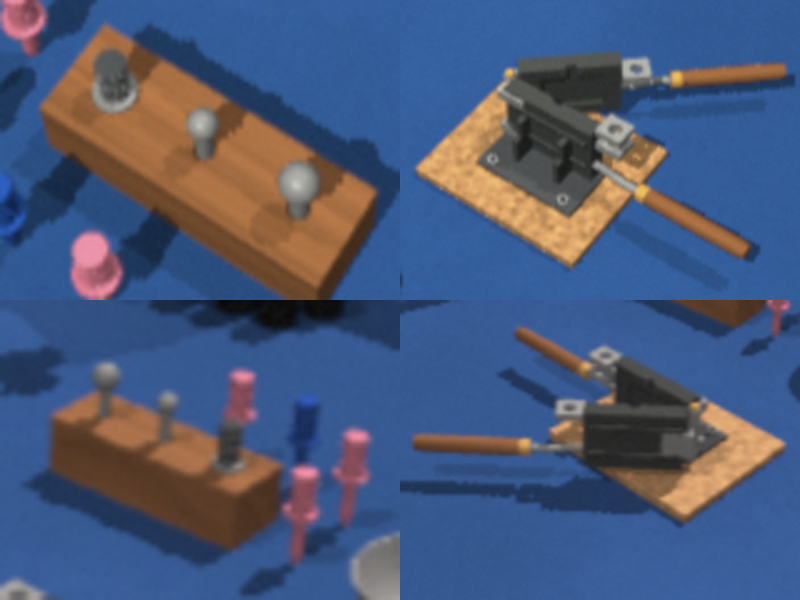

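View pics/wrist0.png

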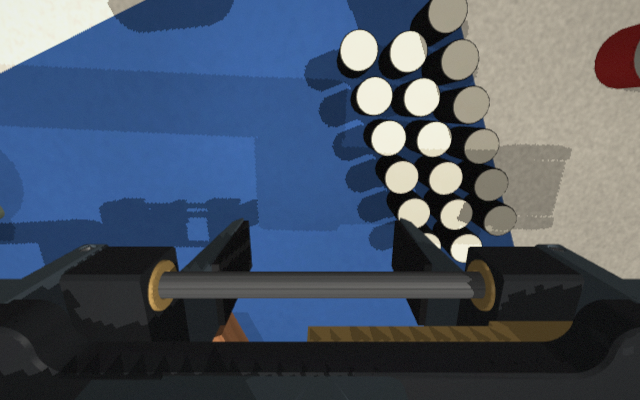

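The composite settles the pin: it is the dark ringed cylinder with a steel collar, side (271,306), scene (361,161). The two ball-topped items are the punches; the pink and blue ones stand loose on the bench. I'll triangulate roughly next.

```bash
python3 - <<'E'
from h import *
import pickle
fs=pickle.load(open('f0.pkl','rb'));S=fs['side'];C=fs['scene']
P={'pintop':((270.8,303.2),(360.8,157.3)),'collar':((272.2,311),(360.4,165.0)),'psmall':((296.5,320.5),(347,152.5)),'pbig':((323.7,336.5),(333.3,146.5)),
'fixH_in':((341,221.8),(307.7,200.2)),'fixH_out':((384.2,244.2),(281.4,185.8)),'eyetop':((331.8,196.2),(313.8,194.8)),
'swH_in':((356.2,176.2),(285,227.9)),'swH_out':((399,173.8),(244.7,226.1)),'eyesw':((339.4,172.2),(300.8,213.9)),'flask':((453,132),(167,244)),'bowl':((206,245),(405.5,189))}
for k,(a,b) in P.items():
    x,r=tri([ray(S,a),ray(C,b)]);print(k,x.round(1),np.round(r,1))
E
```

```text
pintop [512.7 292.5  83.4] [0.9 0.9]
collar [512.2 294.1  52.9] [1.4 1.4]
psmall [452.8 293.8  79.9] [1.2 1.2]
pbig [392.6 293.1  82.5] [0.8 0.8]
fixH_in [512.   26.9  40.7] [0.3 0.3]
fixH_out [399.   29.1  42.5] [0.6 0.6]
eyetop [551.3   7.2  87.5] [1.6 1.6]
swH_in [ 553.8 -114.6   39.4] [2.1 2.1]
swH_out [ 466.3 -181.3   37.8] [0.7 0.7]
eyesw [578.4 -74.9  77.1] [0.4 0.4]
flask [ 404.2 -375.2   59.8] [0.6 0.6]
bowl [716.6 250.7  64.8] [1.5 1.5]
```

```bash
python3 -m jog '[[[0,0,0],-10.7,0.5],[[0,0,0],-10.7,0.5],[[0,0,0],-0.8,0.5],[[-5,-4,0],0,0.5],[[-5,-4,0],0,0.5],[[-5,-4,0],0,0.5],[[-5,-4,0],0,0.5],[[-5,-4,0],0,0.5],[[-4,-3.5,0],0,0.5],[[0,0,0],0,0.5]]' 20; python3 - <<'E'
from h import *
import pickle
f=grab('wrist','w1.png');pickle.dump(f,open('w1.pkl','wb'))
print(telemetry.state()['ee_pos'],telemetry.state()['ee_rot'])
print(proj(f,[[512.7,292.5,83.4],[512.7,292.5,50]]))
fs=pickle.load(open('f0.pkl','rb'))
for k,a,b in(('pinkA',(246,286),(363,150)),('pinkB',(224,313),(388,163)),('pinkC',(265,356),(377,171)),('blue',(239,339),(377,153))):
    print(k,onz(fs['side'],a,75).round(),onz(fs['scene'],b,75).round())
E
```

```text
time_s: 1.4
ee_pos: [506.8, 298.0, 229.7]
ee_rot: [-179.9, -0.1, 179.4]
force: [-0.6, 0.6, -1.0]
gripper_width: 45.7
[505.5103467  299.22128357 229.77847522] [-1.79897190e+02 -1.12481518e-01  1.79527307e+02]
[[316.62649592 198.17553788]
 [317.13664885 190.30399567]]
pinkA [579. 286.  75.] [478. 356.  75.]
pinkB [578. 354.  75.] [595. 336.  75.]
pinkC [463. 377.  75.] [598. 266.  75.]
blue [522. 378.  75.] [527. 372.  75.]
```

View pics/w1.png

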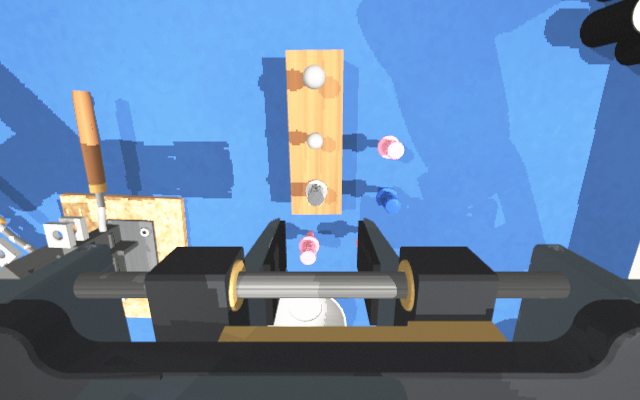

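The wrist view shows the pin top at about (316,199), right where the triangulation projects it. The block holes run straight along world x, and the fixed handle lies along −x. Next I'll go to the outside of the swinging handle, fingers shut.

```bash
python3 -m jog '[[[-0.5,-6.2,0],0,0],[[-0.5,-6.2,0],0,0],[[-0.5,-6.2,0],0,0],[[-0.5,-6.2,0],0,0],[[-0.5,-6.2,0],0,0],[[-0.5,-6.2,0],0,0],[[-0.5,-6.2,0],0,0],[[-0.5,-6.2,0],0,0],[[0,-1.5,0],0,0],[[0,0,0],0,0]]'; python3 - <<'E'
from h import *
import pickle
f=grab('wrist','w2.png');pickle.dump(f,open('w2.pkl','wb'))
print(telemetry.state()['ee_pos'])
print(proj(f,[[510,-148,40],[553.8,-114.6,40],[466.3,-181.3,40],[551.3,7.2,87.5]]))
E
```

```text
time_s: 2.7
ee_pos: [540.3, -210.3, 228.9]
ee_rot: [179.7, -0.1, 179.7]
force: [-0.2, 1.3, -0.2]
gripper_width: 0.2
[ 540.35859302 -209.64534899  228.95988435]
[[373.49295923 158.09697525]
 [399.32174001 193.88390644]
 [345.80647503 119.70692589]
 [526.2093525  202.62628289]]
```

View pics/w2.png

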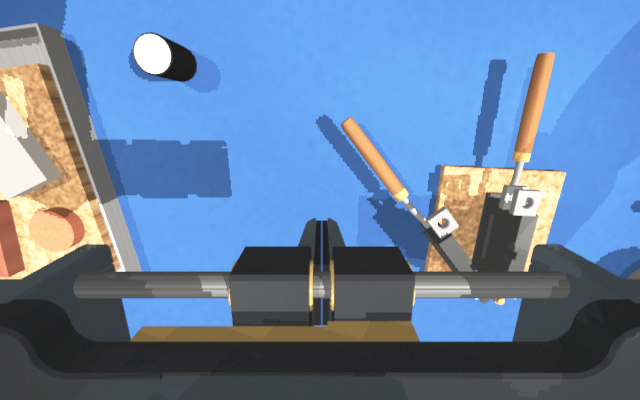

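```bash
python3 -m jog '[[[0,0,6.2],0,0],[[0,0,6.2],0,0],[[0,0,6.2],0,0],[[0,0,0],0,0]]'; python3 - <<'E'
import numpy as np
psi=np.deg2rad(-1.1);h=np.array([551.3,7.2])+122*np.array([np.cos(psi),np.sin(psi)])
print(h);p0=None
for th in np.linspace(.65,0,9):
    H=16*np.sin(th)+13.5*np.cos(th);a=th+psi
    p=h+np.array([[np.cos(a),-np.sin(a)],[np.sin(a),np.cos(a)]])@np.array([-222,-25-H])
    d=0*p if p0 is None else p-p0;p0=p
    print(round(th,2),p.round(1),'tool cm',(-d[0]/10).round(2),(d[1]/10).round(2))
E
```

```text
time_s: 3.25
ee_pos: [543.4, -199.7, 42.1]
ee_rot: [179.7, 0.3, -179.8]
force: [-0.4, 0.2, 0.6]
gripper_width: -0.1
[673.27751688   4.85791203]
0.65 [ 520.8 -162.8] tool cm -0.0 -0.0
0.57 [ 507.5 -149.5] tool cm 1.33 1.33
0.49 [ 495.2 -135. ] tool cm 1.22 1.45
0.41 [ 484.2 -119.4] tool cm 1.1 1.56
0.32 [ 474.5 -102.9] tool cm 0.97 1.65
0.24 [466.2 -85.5] tool cm 0.83 1.74
0.16 [459.4 -67.3] tool cm 0.68 1.81
0.08 [454.2 -48.6] tool cm 0.52 1.88
0.0 [450.6 -29.4] tool cm 0.36 1.92
```

```bash
python3 -m jog '[[[1.1,1.9,0.2],0,0],[[1.2,1.8,0],0,0],[[1.3,1.3,0],0,0],[[1.2,1.5,0],0,0],[[1.1,1.6,0],0,0],[[1.0,1.7,0],0,0],[[0.8,1.7,0],0,0],[[0.7,1.8,0],0,0],[[0.5,1.0,0],0,0],[[0,0,0],0,0]]'
```

```text
time_s: 4.5
ee_pos: [455.0, -47.8, 48.3]
ee_rot: [-180.0, 1.3, -179.5]
force: [-0.4, -0.7, -0.3]
gripper_width: 0.4
```

```bash
python3 -m jog '[[[0.2,0.8,0.5],0,0],[[0.1,0.7,0],0,0],[[0,0.4,0],0,0],[[0,0.3,0],0,0],[[0,0.3,0],0,0]]'; python3 -c "
from h import *
import pickle
f=grab('wrist','w3.png');pickle.dump(f,open('w3.pkl','wb'))
g=grab('side');cv2.imwrite('pics/s3.png',cv2.resize(g['color'][145:265,245:405,::-1],(640,480),interpolation=cv2.INTER_CUBIC))
print(telemetry.state()['force'],telemetry.state()['ee_pos'])"
```

```text
time_s: 5.12
ee_pos: [451.3, -22.7, 42.5]
ee_rot: [-179.9, 1.2, -179.5]
force: [-1.4, -12.5, 2.4]
gripper_width: 0.4
[-2.21719493 -5.62194096  1.14121348] [451.33560521 -22.89896136  42.51494314]
```

```bash
python3 -m jog '[[[0,-1.2,0],0,0],[[0,0,-5.3],0,0],[[0,0,-5.3],0,0],[[0,0,-5.3],0,0],[[-4,0.5,0],0,0],[[-4,0.5,0],0,0],[[-3,0,0],0,0],[[0,0,0],0,0]]'; python3 -c "
from h import *
import pickle
f=grab('wrist','w4.png');pickle.dump(f,open('w4.pkl','wb'));print(telemetry.state()['ee_pos'],proj(f,[[551.3,7.2,87.5],[551.3,7.2,80]]))"
python3 -m jog '[[[-2,2.5,0],0,0],[[-2,2.5,0],0,0],[[0,0,0],0,0],[[0,0,0],0,0]]'; python3 -c "
from h import *
import pickle
f=grab('wrist','w5.png');pickle.dump(f,open('w5.pkl','wb'));print(telemetry.state()['ee_pos'],proj(f,[[551.3,7.2,87.5],[551.3,7.2,80]]))
a=cv2.imread('pics/w4.png');b=cv2.imread('pics/w5.png');s=cv2.imread('pics/s3.png')
def cr(im,f):
  u,v=proj(f,[551.3,7.2,87])[0].astype(int);u=min(max(u,50),590);v=max(v,38);print(u-50,v-38);return cv2.resize(im[v-38:v+37,u-50:u+50],(400,300),interpolation=cv2.INTER_CUBIC)
f4=pickle.load(open('w4.pkl','rb'))
cv2.imwrite('pics/comp2.png',np.vstack([np.hstack([cr(a,f4),cr(b,f)]),np.hstack([cv2.resize(a,(400,300))[:,:],cv2.resize(s,(400,300))])]))"
```

```text
time_s: 6.22
ee_pos: [561.7, -26.8, 210.1]
ee_rot: [180.0, 1.5, -179.7]
force: [-0.5, -0.3, -0.1]
gripper_width: 0.6
[560.3614973  -26.82646549 209.9966508 ] [[356.50748795 185.78464778]
 [355.63326929 183.80523221]]
time_s: 6.78
ee_pos: [595.1, 22.2, 210.3]
ee_rot: [180.0, 1.0, -179.9]
force: [-0.8, 0.7, -0.4]
gripper_width: 0.1
[595.10055464  22.19018503 210.34834962] [[305.44173228 152.1912283 ]
 [305.84651364 151.06786302]]
306 147
255 114
```

View pics/comp2.png

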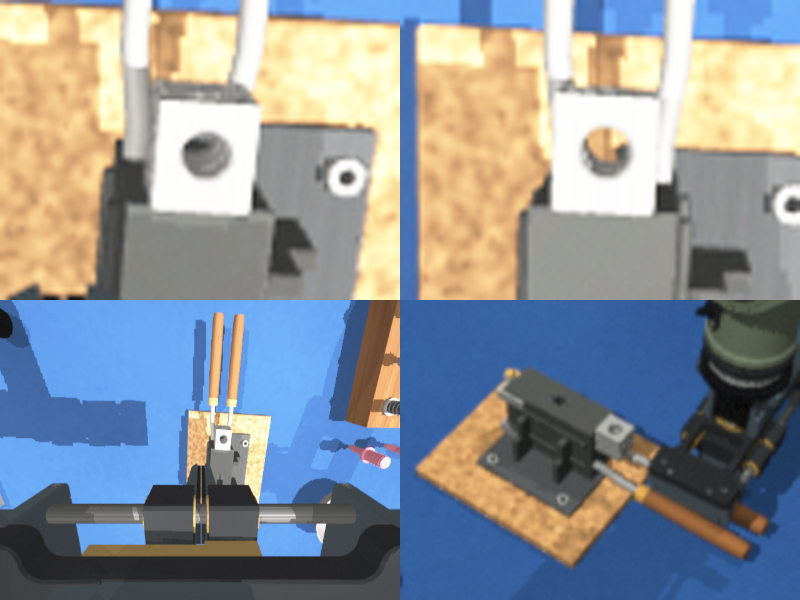

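The mould is shut: in both wrist crops the eyes line up, and the board shows through the hole. The hole is at about (357.8,185.8) in w4 and (306.5,151.5) in w5. I'll refine this with a contour.

```bash
python3 - <<'E'
from h import *
import pickle
rs=[]
for n,g in(('w4',(357.8,185.8)),('w5',(306.5,151.5))):
    f=pickle.load(open(n+'.pkl','rb'));im=f['color'];x0,y0=int(g[0])-25,int(g[1])-25
    c=cv2.resize(im[y0:y0+50,x0:x0+50],None,fx=8,fy=8,interpolation=cv2.INTER_CUBIC)
    m=((c.min(2)>185)*255).astype(np.uint8)
    cs,hi=cv2.findContours(m,cv2.RETR_CCOMP,cv2.CHAIN_APPROX_NONE)
    best=min([k for k in range(len(cs)) if hi[0][k][3]>=0 and cv2.contourArea(cs[k])>1500],key=lambda k:np.hypot(*(np.mean(cs[k][:,0],0)-200)))
    e=cv2.fitEllipse(cs[best]);p=((e[0][0]+.5)/8-.5+x0,(e[0][1]+.5)/8-.5+y0)
    print(n,p,np.array(e[1])/8,onz(f,p,89).round(2));rs.append(ray(f,p))
print(tri(rs))
E
```

```text
w4 (357.04516220092773, 185.41153526306152) [11.50506496 12.35807133] [550.52   7.51  89.  ]
w5 (306.1012363433838, 151.6513843536377) [11.8660574  12.94060612] [550.58   7.9   89.  ]
(array([550.88317582,   7.76909861,  87.3795441 ]), [0.08616638066608706, 0.08616638066617402])
```

```bash
python3 -m jog '[[[1.4,5.4,0],0,0.4],[[1.4,5.4,0],0,0.4],[[1.4,5.4,0],0,0.4],[[1.4,5.4,0],0,0.4],[[1.4,5.0,0],0,0.45],[[0,0,0],0,0.45],[[0,0,0],0,0.45]]' 20; python3 -c "
from h import *
import pickle
f=grab('wrist','w6.png');pickle.dump(f,open('w6.pkl','wb'));print(telemetry.state()['ee_pos'],proj(f,[[512.7,292.5,86]]))"
python3 -m jog '[[[-2,-2.5,0],0,0.45],[[-2,-2.5,0],0,0.45],[[0,0,0],0,0.45],[[0,0,0],0,0.45]]'; python3 -c "
from h import *
import pickle
f=grab('wrist','w7.png');pickle.dump(f,open('w7.pkl','wb'));print(telemetry.state()['ee_pos'],telemetry.state()['ee_rot'],proj(f,[[512.7,292.5,86]]))
a=cv2.imread('pics/w6.png');b=cv2.imread('pics/w7.png')
def cr(im,f):
  u,v=proj(f,[512.7,292.5,83])[0].astype(int);v=max(v,30);print(u-40,v-30);return cv2.resize(im[v-30:v+30,u-40:u+40],(400,300),interpolation=cv2.INTER_CUBIC)
f4=pickle.load(open('w6.pkl','rb'))
cv2.imwrite('pics/comp3.png',np.hstack([cr(a,f4),cr(b,f)]))"
```

```text
time_s: 7.7
ee_pos: [520.6, 287.1, 210.0]
ee_rot: [-179.9, 1.0, 179.6]
force: [-0.3, -0.6, -0.2]
gripper_width: 41.1
[520.70135448 286.97540278 210.04271186] [[327.14571649 188.70948045]]
time_s: 8.25
ee_pos: [561.7, 229.5, 211.2]
ee_rot: [-179.9, 0.9, 179.1]
force: [-0.6, -0.9, -0.5]
gripper_width: 41.0
[561.66953791 229.60483031 211.22296243] [-179.8675691     0.9586299   179.14364175] [[387.96064122 145.3068765 ]]
287 157
347 114
```

View pics/comp3.png

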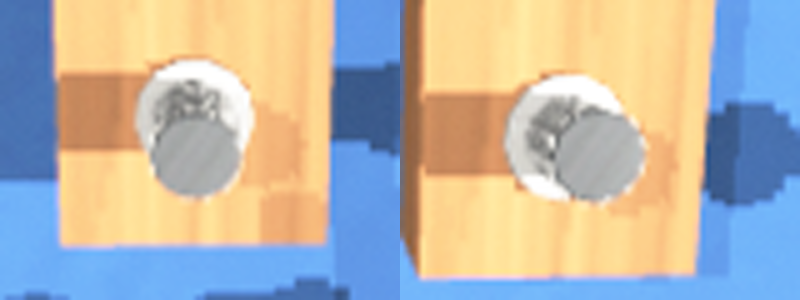

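The crops show the pin top disc at (325.8,188.0) in w6 and (386.6,144.6) in w7, with its bright collar below on the block.

```bash
python3 - <<'E'
from h import *
import pickle
rs=[]
for n,p in(('w6',(325.8,188.0)),('w7',(386.6,144.6))):
    f=pickle.load(open(n+'.pkl','rb'));print(onz(f,p,86));rs.append(ray(f,p))
print(tri(rs))
E
```

```text
[511.97130237 291.1866349   86.        ]
[512.02212955 291.19071604  86.        ]
(array([512.0173232 , 291.20008871,  85.89658541]), [0.021205083279196575, 0.021205083279109166])
```

```bash
python3 -m jog '[[[2.5,3,0],0,0.45],[[2.5,3.1,0],0,0.45],[[0,0,5],0.5,0.45],[[0,0,4],0.4,0.45],[[0,0,0],0,0.45],[[0,0,0],0,0.45]]'
```

```text
time_s: 9.05
ee_pos: [511.4, 296.3, 121.4]
ee_rot: [179.9, 1.2, 178.4]
force: [-0.1, -0.3, -0.1]
gripper_width: 41.2
```

```bash
python3 -m jog '[[[0,-0.5,0],-1,0.45],[[0,0,0],0,0.45],[[0,0,1.5],0,0.45],[[0,0,0],0,0.45]]'
```

```text
time_s: 9.55
ee_pos: [513.6, 291.6, 109.5]
ee_rot: [179.7, 1.5, 179.4]
force: [0.1, 0.3, 0.4]
gripper_width: 41.0
```

```bash
python3 -m jog '[[[0.15,0,1.7],0,0.45],[[0.1,0,1.5],0,0.45],[[0,0,0],0,0.45],[[0,0,0],0,0.45]]'
```

```text
time_s: 10.05
ee_pos: [512.5, 292.0, 76.4]
ee_rot: [179.7, 1.6, 179.4]
force: [-0.2, 0.3, -0.1]
gripper_width: 40.9
```

```bash
python3 -m jog '[[[0,0,0],0,0],[[0,0,0],0,0],[[0,0,0],0,0],[[0,0,0],0,0],[[0,0,0],0,0]]' 35
```

```text
time_s: 10.68
ee_pos: [513.1, 292.2, 77.6]
ee_rot: [179.6, 1.7, 179.4]
force: [-0.6, -0.7, -1.0]
gripper_width: 16.9
```

```bash
python3 -m jog '[[[-0.04,0,-1.5],0,0],[[-0.09,0,-3],0,0],[[-0.13,0,-4.5],0,0],[[-0.13,0,-4.5],0,0],[[0,0,0],0,0],[[0,0,0],0,0]]'; python3 -c "
from h import *
import pickle
f=grab('wrist','w8.png');pickle.dump(f,open('w8.pkl','wb'));s=telemetry.state();print(s['ee_pos'],s['ee_rot'])
g=grab('side','s8.png');k=grab('scene','c8.png');pickle.dump((g,k),open('sc8.pkl','wb'))
u=proj(g,[s['ee_pos']])[0].astype(int);v=proj(k,[s['ee_pos']])[0].astype(int);print(u,v)
a=lambda f,u,w=40,h=30:cv2.resize(f['color'][u[1]-h:u[1]+h,u[0]-w:u[0]+w,::-1],(400,300),interpolation=cv2.INTER_CUBIC)
cv2.imwrite('pics/comp4.png',np.vstack([np.hstack([a(g,u),a(k,v,32,24)]),np.hstack([a(f,(320,240),120,90),a(k,(350,170),60,45)])]))"
```

```text
time_s: 11.42
ee_pos: [513.0, 291.7, 220.8]
ee_rot: [179.5, 1.8, 179.4]
force: [0.2, -0.2, -0.7]
gripper_width: 17.0
[513.33911623 291.86326978 220.95288693] [179.49935685   1.86426067 179.40954131]
[262 265] [364 119]
```

View pics/comp4.png

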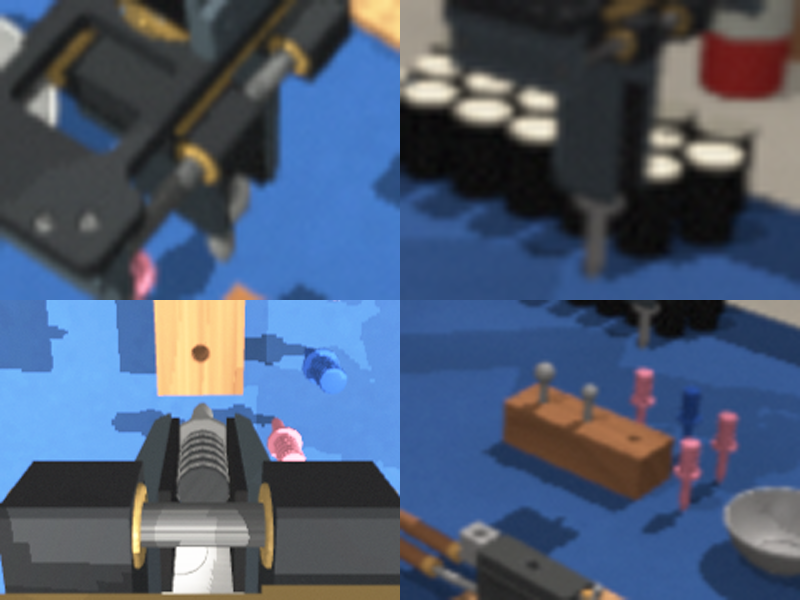

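The pin is held upright, the block hole is empty and both punches still stand. The nose shows in the wrist view at about (321.5,214). I'll compute its offset from the TCP.

```bash
python3 - <<'E'
from h import *
import pickle
f=pickle.load(open('w8.pkl','rb'));s=telemetry.state();p=np.array(s['ee_pos'])
z=p[2]-69.5
print(p,s['ee_rot'])
R=cv2.Rodrigues(np.array(f['rvec'],float))[0]
for px in((321.5,212.5),(321.5,214),(321.5,216)): print(px,(onz(f,px,z)-p).round(2))
ex=np.array([-np.cos(np.deg2rad(1.8)),0,0])
print(proj(f,[[p[0],p[1],z],[p[0]+2.2,p[1],z],[p[0]-1,p[1],z]]))
c=f['color'][200:232,306:338].astype(int)
print(c.mean(2).astype(int)[::2,::2])
E
```

```text
[513.0395966  291.66872581 219.8662675 ] [179.56046105   1.76220301 179.40849169]
(321.5, 212.5) [ -1.72   0.68 -69.5 ]
(321.5, 214) [ -0.43   0.66 -69.5 ]
(321.5, 216) [  1.31   0.64 -69.5 ]
[[320.68766898 214.5050208 ]
 [320.71925959 217.0361932 ]
 [320.67324855 213.34959512]]
[[208 210 207 213 205 205 202 192 207 207 199 202 203 201 195 193]
 [207 209 207 213 205 205 201 193 207 207 200 200 203 202 195 194]
 [208 209 207 213 205 205 200 191 207 206 199 200 203 200 194 194]
 [208 212 210 215 207 206 203 193 212 211 203 204 206 205 199 197]
 [178 175 175 176 177 177 176 176 176 175 174 174 174 174 174 174]
 [177 175 175 176 177 177 176 175 175 176 175 175 174 174 175 174]
 [174 175 177 177 176 176 168 127 125 172 175 174 173 174 175 175]
 [173 173 177 177 176 165 114 116 126 144 174 175 176 176 175 170]
 [174 173 176 177 176 120 115 116 121 147 165 120 120 120 118 119]
 [174 174 177 175 173 115 114 116 117 136 170 121 120 119 119 118]
 [130 177 176 174 156 113 115 116 115 115 138 120 120 120 119  83]
 [ 34 121 128 149 123 149 151 152 158 157 151 126 117 119 117  36]
 [ 32 120 125 153 166 163 161 162 162 164 161 163 151 131 116  36]
 [ 35 130 167 165 166 165 165 166 166 165 164 165 165 164 147  38]
 [ 34 139 165 164 162 147 127 104 107 120 139 161 162 161 156  39]
 [ 36 139 164 158  99 117 136 114 110 125 125  99 150 163 156  38]]
```

```bash
python3 -m jog '[[[-0.8,-5.6,0],0,0],[[-0.8,-5.6,0],0,0],[[-0.8,-5.6,0],0,0],[[-0.8,-5.6,0],0,0],[[-0.8,-5.6,0],0,0],[[0,0,0],0,0],[[0,0,0],0,0]]'
```

```text
time_s: 12.45
ee_pos: [548.6, 4.0, 209.9]
ee_rot: [179.7, 0.9, 179.6]
force: [0.2, -0.5, -0.3]
gripper_width: 17.0
```

```bash
python3 -m jog '[[[-0.15,0.3,2],0,0],[[0,0,1.5],0,0],[[0,0,0.5],0,0],[[0,0,0],0,0],[[0,0,0],0,0]]'; python3 -c "
from h import *
import pickle
f=grab('wrist','w9.png');pickle.dump(f,open('w9.pkl','wb'));s=telemetry.state();print(s['ee_pos'],s['ee_rot'])
g=grab('side');k=grab('scene');pickle.dump((g,k),open('sc9.pkl','wb'))
u=proj(g,[550,8,95])[0].astype(int);v=proj(k,[550,8,95])[0].astype(int);print(u,v,proj(f,[[550.6,7.7,88.5]]))
a=lambda f,u,w=40,h=30:cv2.resize(f['color'][u[1]-h:u[1]+h,u[0]-w:u[0]+w,::-1],(400,300),interpolation=cv2.INTER_CUBIC)
cv2.imwrite('pics/comp5.png',np.vstack([np.hstack([a(g,u,32,24),a(k,v,32,24)]),np.hstack([a(f,(320,200),40,30),a(f,(320,200),120,90)])]))"
```

```text
time_s: 13.08
ee_pos: [550.4, 11.5, 168.2]
ee_rot: [179.6, 0.8, 179.9]
force: [0.1, -0.3, -0.6]
gripper_width: 17.1
[550.38281699  11.49087393 168.23525119] [179.60985321   0.817351   179.88802305]
[331 194] [313 192] [[316.24279092 212.35930517]]
```

View pics/comp5.png

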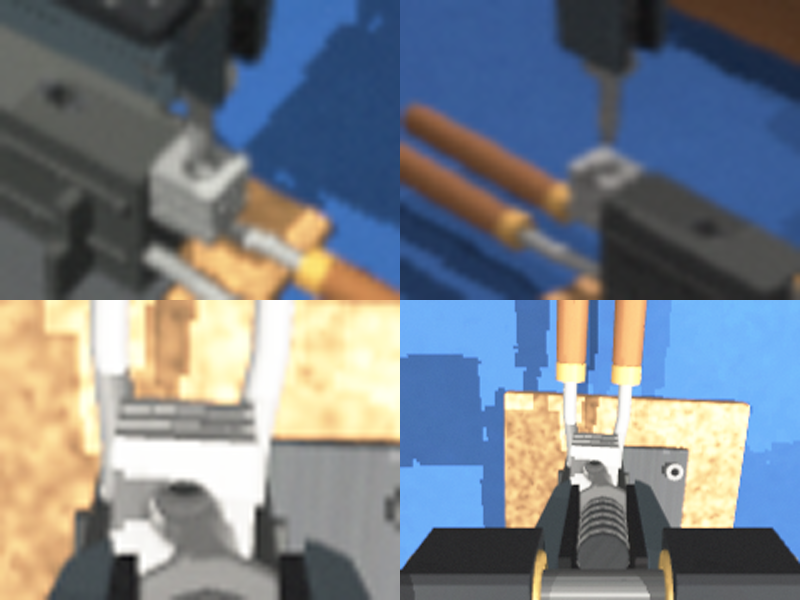

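```bash
python3 - <<'E'
from h import *
import pickle
g,k=pickle.load(open('sc9.pkl','rb'));f=pickle.load(open('w9.pkl','rb'))
print('nose',tri([ray(g,(331.4,192.2)),ray(k,(314.2,190.7))]))
print('hole',tri([ray(g,(331,196.5)),ray(k,(313.8,197.1))]))
print(proj(f,[[550.8,12,98.6],[548.3,12,98.6],[550.6,7.7,88.5],[544.6,7.7,88.5]]))
c=f['color'][200:226,300:334].astype(int).mean(2).astype(int)
for r in range(0,26): print(200+r,c[r,::1])
E
python3 -m jog '[[[0,-0.4,0],0,0],[[0,0,0],0,0]]'
```

```text
nose (array([552.20114201,   7.69515268, 101.67876347]), [1.5012351530381762, 1.501235153038113])
hole (array([554.26791077,   4.70183429,  82.09883135]), [1.0782266108029206, 1.0782266108028753])
[[321.44187455 216.80452448]
 [321.43392337 213.89444768]
 [316.24279092 212.35930517]
 [316.18644488 205.58864425]]
200 [189 204 240 254 254 254 254 253 253 253 254 254 253 253 254 253 253 253
 253 253 253 253 253 254 253 253 253 253 253 254 253 251 245 221]
201 [182 204 240 254 254 254 253 253 253 253 254 254 253 253 253 253 253 253
 253 253 253 253 254 254 253 253 253 253 253 254 253 251 241 201]
202 [183 205 240 254 254 254 253 253 253 253 254 254 253 253 253 253 253 253
 253 253 253 253 254 254 253 253 253 253 254 254 253 251 239 187]
203 [168 198 220 237 241 252 252 251 250 252 254 254 253 253 253 253 253 253
 253 253 253 253 254 254 253 253 253 253 254 254 253 251 238 177]
204 [156 195 190 165 191 248 247 247 245 248 252 252 251 251 252 253 253 253
 253 253 253 253 254 253 253 253 253 253 254 254 253 250 237 175]
205 [158 197 191 165 175 221 220 219 216 219 222 221 220 223 241 238 23
[... 2345 characters left out ...]
6  60  57  59]
222 [ 76  75  61  35  38  36  38 130 246 248 246 224 197 151 125 143 157 162
 151 152 152 153 157 157 156 154 149 139 125 116 103  94  72  58]
223 [ 78  73  53  38  35  38  36 132 243 225 200 151 122 138 152 156 163 164
 163 163 163 163 164 163 161 163 162 158 149 145 130 117 104  93]
224 [ 77  70  47  38  36  35  35 104 205 151 124 140 153 160 165 163 163 162
 162 162 163 162 163 163 162 162 164 163 162 160 152 143 131 115]
225 [ 76  69  41  37  38  37  35  65 129 141 154 160 167 165 163 165 164 165
 165 165 164 165 164 165 164 164 164 164 164 163 163 162 154 143]
time_s: 13.48
ee_pos: [550.6, 6.8, 168.8]
ee_rot: [179.6, 0.9, 179.9]
force: [0.8, 0.8, -0.2]
gripper_width: 17.1
```

```bash
python3 -m jog '[[[-0.1,0.04,0],0,0],[[0,0,0.6],0,0],[[0,0,0.6],0,0],[[0,0,0.4],0,0],[[0,0,0],0,0]]'
```

```text
time_s: 14.1
ee_pos: [551.7, 7.2, 151.3]
ee_rot: [179.6, 0.8, 179.8]
force: [0.5, -0.3, -0.8]
gripper_width: 17.2
```

```bash
python3 -m jog '[[[0,0,0.5],0,0],[[0,0,0.5],0,0],[[0,0,0.4],0,0],[[0,0,0],0,0]]'
```

```text
time_s: 14.6
ee_pos: [551.9, 7.4, 136.2]
ee_rot: [179.6, 0.8, 179.8]
force: [0.1, 0.0, -0.5]
gripper_width: 17.0
```

Nose is about 22 mm in and there is no contact force. Continuing.

```bash
python3 -m jog '[[[0,0,0.5],0,0],[[0,0,0.5],0,0],[[0,0,0.4],0,0],[[0,0,0.2],0,0]]'
```

```text
time_s: 15.1
ee_pos: [552.3, 7.5, 119.4]
ee_rot: [179.6, 0.9, 179.8]
force: [-0.3, -0.4, 0.1]
gripper_width: 17.5
```

```bash
python3 -m jog '[[[0,0,0.2],0,0],[[0,0,0.15],0,0],[[0,0,0.15],0,0]]'
```

```text
time_s: 15.48
ee_pos: [552.4, 7.5, 116.5]
ee_rot: [179.6, 0.9, 179.8]
force: [-4.1, -0.5, 11.6]
gripper_width: 17.5
```

Collar contact at the expected height: 11.6 N upward at TCP z 116.5. Releasing.

```bash
python3 -m jog '[[[0,0,0],0,0.45],[[0,0,0],0,0.45],[[0,0,0],0,0.45],[[0,0,-2],0,0.45],[[0,0,-4],0,0.6],[[0,0,-4],0,0.8],[[2,0,0],0,1],[[5,0,0],0,1],[[0,0,0],0,1]]'; python3 -c "
from h import *
import pickle
s=telemetry.state();print(s['ee_pos'],s['ee_rot'])
f=grab('wrist','w10.png');g=grab('side');k=grab('scene');pickle.dump((f,g,k),open('sc10.pkl','wb'))
e=[551,8,95];u=proj(g,e)[0].astype(int);v=proj(k,e)[0].astype(int)
a=lambda f,u,w=40,h=30:cv2.resize(f['color'][u[1]-h:u[1]+h,u[0]-w:u[0]+w,::-1],(400,300),interpolation=cv2.INTER_CUBIC)
cv2.imwrite('pics/comp6.png',np.vstack([np.hstack([a(g,u,40,30),a(k,v,40,30)]),np.hstack([a(f,(320,200),266,200),a(k,(340,180),80,60)])]))
print(u,v)"
```

```text
time_s: 16.6
ee_pos: [479.4, 7.0, 217.4]
ee_rot: [179.6, 0.8, 179.8]
force: [0.4, -0.1, 0.1]
gripper_width: 88.3
[479.44760904   6.9729956  217.44139935] [179.61690801   0.84950264 179.84095462]
[331 194] [313 192]
```

View pics/comp6.png

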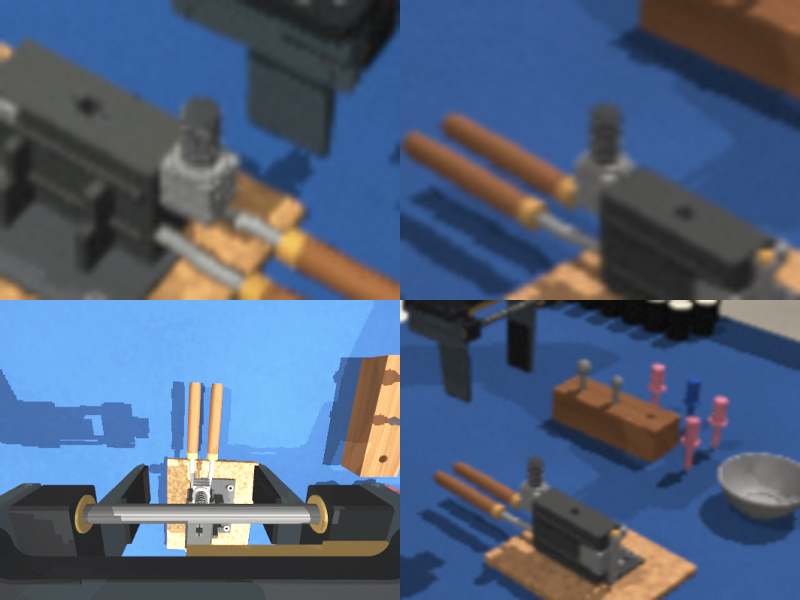

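The pin is upright in the eyes with its collar on the top eye, the mould is shut, and the punches and bowl haven't moved. Next I'll measure the handle pair.

```bash
python3 - <<'E'
from h import *
import pickle
f,g,k=pickle.load(open('sc10.pkl','rb'))
im=f['color'];hsv=cv2.cvtColor(im,cv2.COLOR_RGB2HSV)
m=cv2.inRange(hsv,(3,90,60),(22,255,255));m[195:]=0;m[:,:200]=0;m[:,380:]=0;m[:80]=0
m=cv2.morphologyEx(m,cv2.MORPH_OPEN,np.ones((3,3)))
for c in cv2.findContours(m,cv2.RETR_EXTERNAL,cv2.CHAIN_APPROX_NONE)[0]:
    if cv2.contourArea(c)<200: continue
    r=cv2.boxPoints(cv2.minAreaRect(c));r=r[np.argsort(r[:,1])]
    a,b=r[:2].mean(0),r[2:].mean(0);print(a,b,onz(f,a,44).round(1),onz(f,b,44).round(1))
t,h=proj(f,[[455,26.5,40]])[0],proj(f,[[455,-6,40]])[0];print(t,h)
E
```

```text
[342.91873  111.637054] [337.00504 194.42892] [399.5  31.4  44. ] [491.6  26.2  44. ]
[313.1924  110.11401] [310.18857 194.22101] [ 3.978e+02 -3.000e-01  4.400e+01] [491.1  -4.9  44. ]
[337.44898794 162.6012452 ] [308.87690263 162.73568803]
```

```bash
python3 -m jog '[[[3.1,0.6,0],2.7,1],[[0,0,4],0,1],[[0,0,4],0,1],[[0,0,4],0,1],[[0,0,0],0,1],[[0,0,0],0,1]]' 50
```

```text
time_s: 17.5
ee_pos: [464.1, 14.0, 95.9]
ee_rot: [179.5, 1.6, 177.0]
force: [0.3, -0.4, 0.9]
gripper_width: 91.5
```

```bash
python3 -m jog '[[[1.4,-0.1,1],0,1],[[0,0,2.5],0,1],[[0,0,2],0,1],[[0,0,0],0,1],[[0,0,0],0,1]]' 50
```

```text
time_s: 18.12
ee_pos: [460.6, 14.1, 47.7]
ee_rot: [179.5, 2.7, 177.0]
force: [0.2, 0.7, 0.9]
gripper_width: 91.3
```

```bash
python3 -m jog '[[[1.0,-0.15,0.8],0,1],[[0,0,0],0,1],[[0,0,0],0,1]]' 50
```

```text
time_s: 18.5
ee_pos: [451.5, 13.1, 40.7]
ee_rot: [179.5, 2.9, 177.0]
force: [0.3, 0.6, 0.4]
gripper_width: 91.1
```

```bash
python3 -m jog '[[[0,0,0],0,0],[[0,0,0],0,0],[[0,0,0],0,0],[[0,0,0],0,0],[[0,0,0],0,0],[[0,0,0],0,0],[[0,0,0],0,0],[[0,0,0],0,0]]' 45; python3 -c "
from h import *
s=telemetry.state();print(s['ee_pos'],s['force'],s['gripper_width'])
g=grab('side');k=grab('scene');f=grab('wrist')
e=[500,10,70];u=proj(g,e)[0].astype(int);v=proj(k,e)[0].astype(int)
a=lambda f,u,w=40,h=30:cv2.resize(f['color'][u[1]-h:u[1]+h,u[0]-w:u[0]+w,::-1],(400,300),interpolation=cv2.INTER_CUBIC)
cv2.imwrite('pics/comp7.png',np.vstack([np.hstack([a(g,u,48,36),a(k,v,48,36)]),np.hstack([a(f,(320,200),266,200),a(k,(340,180),160,120)])]))"
```

```text
time_s: 19.5
ee_pos: [451.9, 13.0, 40.9]
ee_rot: [179.5, 2.9, 177.0]
force: [0.8, -0.9, -0.1]
gripper_width: 48.5
[451.91129892  12.96459022  40.94872144] [ 0.75399272 -0.8827173  -0.07308156] 48.499448595081944
```

View pics/comp7.png

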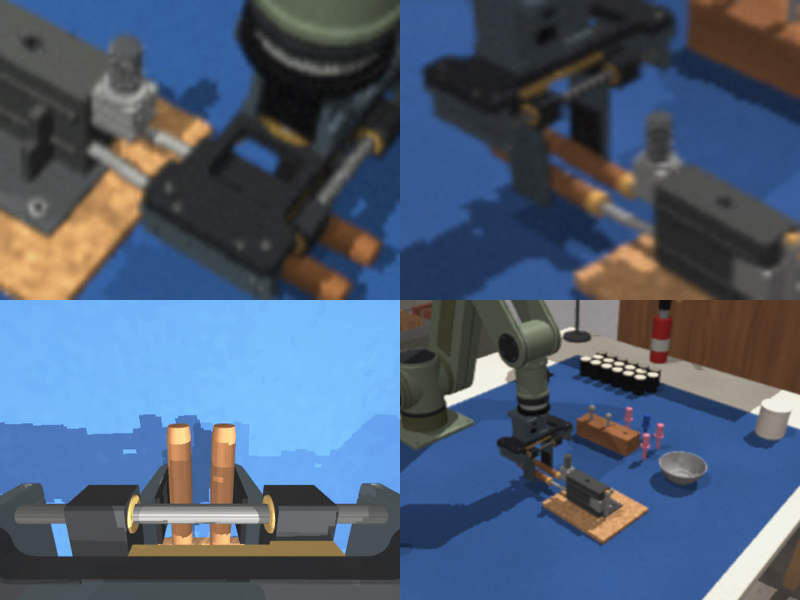

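The fingers hold both handles from outside, 48.5 mm opening at 45 N. The pin is in with its collar on the top eye, the halves are shut, and the punches and bowl are in place. Handing in.

```bash
python3 -c "
from workcell import job_done;print(job_done())"
```

```text
the job is handed in; nothing more can be done
None
```

I handed the job in at about 19.7 s, with the gripper still squeezing both handles. As asked, I swung the mould shut first, then moved the pin from the block into the eyes, then gripped the handles.

**Last checks:**
- **Mould:** the push ended firmly against the stop (12.5 N, against about 1.2 N to move it). From above, the eyes lined up and the board showed through the hole.
- **Pin:** it went down freely and stopped at the expected height with 11.6 N upward. The pictures show it upright with its collar on the top eye.
- **Squeeze:** 45 N with one finger outside each handle. The opening read 48.5 mm against a nominal 50 mm. The gripper also read about 1 mm low on the pin, so I took the handles as fully together. Net force at the wrist was about 1 N.
- **Other items:** the punches and bowl were in place in the last picture. The flask was not in it, but the arm never worked near the flask.

**Disagreements:**
- **Mould angle:** the first estimate was about -1°. The later close measurement gave -2.9°, which also agreed with the eye position, so I used that for the grip.
- **Pin nose:** its position from the side and scene pictures differed by a few mm from the wrist camera. I followed the wrist camera, and the pin went in without contact.
- **Tool tilt:** the tool had drifted to about 3° by the end. This did not affect the grip.

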